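Put the check weights back in their own holders

ROBOT

A 6-joint arm with a two-finger parallel gripper is mounted at the origin on the work surface. World frame = base frame: x ahead of the robot, y to its left, z up, the work surface at z = 0. Lengths are in m, angles in rad, forces in N, time in s.
With the tool pointing down it reaches from about 0.325 to 0.9 m from the base axis. Payload 3.5 kg.
Tool frame: the origin (TCP) lies at the very end of the fingers, on their centre line; the grasp point (between the pads) lies 19 mm behind it; z points along the fingers, y is the line along which they close (so a half turn about z gives the same grasp; the last joint's range is limited). The gripper opens to 85 mm and grips with 20 to 120 N. Pads are 22 mm wide; open, the fingers measure 114 mm over their backs; the gripper's body (76 mm by 85 mm) begins 54 mm behind the grasp point. The pads swing forward as they close: fully open they stand 13 mm farther back than shut.
Start: joints at [-1.239, 0.276, -0.026, 1.268, 0, 1.467], TCP at [0.263, -0.567, 0.231] pointing down, gripper open.
Joint ranges: [-3.12, 3.12], [-0.85, 1.88], [-1.08, 1.24], [-1.95, 2.15], [-1.57, 1.53], [-3.14, 3.14]. Speed limits (rad/s): [2.57, 2.57, 3.14, 3.14, 3.14, 3.14].

INTERFACE

Orientations are given as a unit quaternion [x, y, z, w].
In Python, from workcell import bot, read_camera, camera_model gives the robot as it stands.
- The arm moves only by the tool servo_tool, never from a script. Its argument "targets" is a list of rows, each an object of numbers: "claw": the gripper command: -1 is shut, 1 is fully open, values between are in proportion; "x", "y", "z": the shift along the tool's x, y, z in units of 30 cm (1.0 is 30 cm); "roll": the turn about the tool's z in units of pi rad (1.0 is pi rad). A call has 1 to 10 rows; each row shifts and turns the commanded pose from where the row before left it, along the tool's axes as they then stand; what a row does not reach is not made up. A row lasts 1/8 s, in which the tool goes at most 62.5 mm and 10.7 degrees, less where a joint would pass 70% of its speed; a pose out of reach is approached as far as the arm can. A call with a number of a shift or a turn outside -1 to 1 is refused whole. A call with a gripper value outside its range is refused whole. The fingers move at their own pace and stop on an object; "force" is the grip in N (left out, the last holds). Time passes only in rows, so rows that do not move let the fingers close. It gives the time, the measured TCP pose, the force, the opening and the grip force at its end, in the units of the state.
- bot.sense(): the state, without advancing time (a new reading comes with each control period).
- read_camera(name): name is "scene" or "top"; returns the picture (480x640x3 uint8, red, green, blue); there is no depth.
- camera_model(name): a dict with "fx", "fy", "cx", "cy" (pixels), "rvec" (rotation vector, rad) and "tvec" (3), from world to camera coordinates, as OpenCV has them. Camera axes: x right, y down, z forward; pixel columns grow to the right and rows downward; lengths in m; the calibration is good to about 2 mm. A picture is of the moment at which its call begins. camera_model takes no time and is no camera call.
- bot.sign_off(): hands the job in; it is judged then, once.
The state is a dict: "clock": time; "joint_pos": joint angles; "qvel": joint speeds; "effort": joint torques, N m; "eef_pos": TCP position; "tcp_rot": TCP orientation; "wrist_force": force on the tool from outside, world axes, zero at the start; "moment": the same for the moment, N m; "gripper_width": finger opening in m; "grasp_force": force on a finger pad.
Only numpy, scipy, OpenCV 4.12 (cv2) and the standard library are available. Lean on these libraries where they do the work, as an engineer would, in place of code of your own. Each camera call takes 0.05 s, during which the arm holds its last target. There are 200 camera calls.

TASK

The three steel check weights of the scale were put back in each other's wooden holders. Put each one upright into the recess of its own holder (biggest weight in the biggest holder, middle in the middle one, smallest in the smallest), and set them down without dropping them or tipping them over. Never put a weight on the bare table - the scale's empty pan can serve as a spare place on the way - and leave the stapler, the jar and the roll of tape where they are.

Things in the scene. Friction and masses are not known exactly. Their poses are not given: they have to be found in the camera images.
- weight_big: The biggest of three plain steel check weights: an upright cylinder 42 mm in diameter and 48 mm high, with a narrower knob (26 mm diameter) on top, 68 mm high in all, about 550 g. Origin at the centre of its underside, z up along its axis. At the start it stands upright in the middle-sized holder (up to 5 mm off centre).
- weight_mid: The middle-sized of three plain steel check weights: an upright cylinder 32 mm in diameter and 40 mm high, with a narrower knob (20 mm diameter) on top, 57 mm high in all, about 270 g. Origin at the centre of its underside, z up along its axis. At the start it stands upright in the smallest holder (up to 5 mm off centre).
- weight_small: The smallest of three plain steel check weights: an upright cylinder 24 mm in diameter and 34 mm high, with a narrower knob (15 mm diameter) on top, 49 mm high in all, about 130 g. Origin at the centre of its underside, z up along its axis. At the start it stands upright in the biggest holder (up to 5 mm off centre).
- holder_big: The biggest of three wooden holders, fixed to the table: a square block 84 x 84 mm, 14 mm high, with a round recess 58 mm in diameter and 6 mm deep in the middle of its top (recess floor 8 mm above the table). Origin at the centre of its underside, z up, sides along x and y, turned up to 20 degrees. The stapler lies behind it (about 100 mm along its +x), nothing else within 45 mm of its sides.
- holder_mid: The middle-sized of three wooden holders, fixed to the table: a square block 72 x 72 mm, 14 mm high, with a round recess 48 mm in diameter and 6 mm deep in the middle of its top (recess floor 8 mm above the table). Origin at the centre of its underside, z up, sides along x and y, turned up to 20 degrees. The jar stands behind it (about 95 mm along its +x), nothing else within 45 mm of its sides.
- holder_small: The smallest of three wooden holders, fixed to the table: a square block 60 x 60 mm, 14 mm high, with a round recess 38 mm in diameter and 6 mm deep in the middle of its top (recess floor 8 mm above the table). Origin at the centre of its underside, z up, sides along x and y, turned up to 20 degrees. The roll of tape lies behind it (about 95 mm along its +x), nothing else within 45 mm of its sides.
- scale: White electronic bench scale, fixed to the table, with a flat steel weighing pan 130 x 130 mm, empty at the start, its upper face 51 mm above the table. Origin on the table surface straight below the pan's centre; z up; the case reaches 125 mm to -x (display side, top 38 mm above the table), 85 mm to +x and 80 mm to either side.
- stapler: Small loose blue and black stapler, 26 x 90 x 41 mm high, lying along its y; a bystander. Origin at the centre of its underside.
- jar: Loose closed jar of amber glass with a white cap, 48 mm in diameter, 58 mm high; a bystander. Origin at the centre of its underside.
- tape_roll: Loose cardboard-coloured roll of tape lying flat, 68 mm outer and 52 mm inner diameter, 19 mm high; a bystander. Origin at the centre of its underside.
Mind the look-alikes: they are no part of the job. Leave any blue or purple look-alike of the weight_mid alone.

How it is judged:
By the outcome, as a careful person would: the job done as asked, in the order asked, and still so for the second after the job is handed in, with the robot touching nothing.
It also fails if it takes over 128 s, if anything falls off the work surface, if the arm or the gripper's body presses on something with over 40 N, if the wrist force passes 120 N, or if a joint passes its speed limit or range.

## Working session

There is one attempt and no reset: what is moved stays moved. The work goes in short steps, Python scripts to look and compute and a tool call to move; the robot and the scene stay as the last step left them, time stands still between calls to the robot, and variables do not carry over. Pictures are saved under pics/ and viewed, at most 14 in all, crops included, and the job is handed in when it is done.

Besides the shell and the picture viewer there is one more tool, called after ">>>" by a JSON object that holds its "op" and its "data", one argument or row to a line. servo_tool: Moves the arm, as the interface text tells. Its arguments: {"type":"object","properties":{"targets":{"type":"array","items":{"type":"object","properties":{"claw":{"type":"number"},"x":{"type":"number"},"y":{"type":"number"},"z":{"type":"number"},"roll":{"type":"number"}}}},"force":{"type":"number"}},"required":["targets"]}

```bash
mkdir -p pics; python3 - <<'E'
from workcell import bot, read_camera, camera_model
import cv2
for n in("scene","top"):
    cv2.imwrite(f"pics/{n}0.png",read_camera(n)[:,:,::-1]); print(n,camera_model(n))
print(bot.sense())
E
```

```text
scene {'fx': 536.0998872299657, 'fy': 536.0998872299657, 'cx': 318.66515030394777, 'cy': 233.47702675311984, 'rvec': array([ 1.5166499 ,  1.85429761, -0.95156221]), 'tvec': array([ 0.13438256, -0.28154906,  1.56445935])}
top {'fx': 457.8002990932985, 'fy': 457.8002990932985, 'cx': 318.5617550768003, 'cy': 237.3753157397717, 'rvec': array([ 2.23710841, -1.96806006,  0.20178176]), 'tvec': array([-0.0821436 ,  0.54114145,  1.07506516])}
{'clock': 0.1, 'joint_pos': array([-1.23939724e+00,  2.77031235e-01, -2.77565653e-02,  1.26802907e+00,
        1.05441451e-05,  1.46737447e+00]), 'qvel': array([-0.00119787, -0.00065121,  0.00380318,  0.00029146, -0.0005952 ,
        0.00036586]), 'effort': array([ 1.24781305e-03, -4.46708250e+01,  2.96129161e+01,  8.44377209e-03,
       -3.09422921e-05,  3.83617937e-07]), 'eef_pos': array([ 0.26302501, -0.5661626 ,  0.23028146]), 'tcp_rot': array([ 9.76458792e-01,  2.15701663e-01, -1.09672495e-04, -1.00431594e-03]), 'wrist_force': array([-0.58538557, -0.65242642, -0.19007729]), 'moment': array([ 0.01881012, -0.02625831,  0.0032537 ]), 'grasp_force': 0.0, 'gripper_width': 0.08529653452654617}
```

View pics/top0.png

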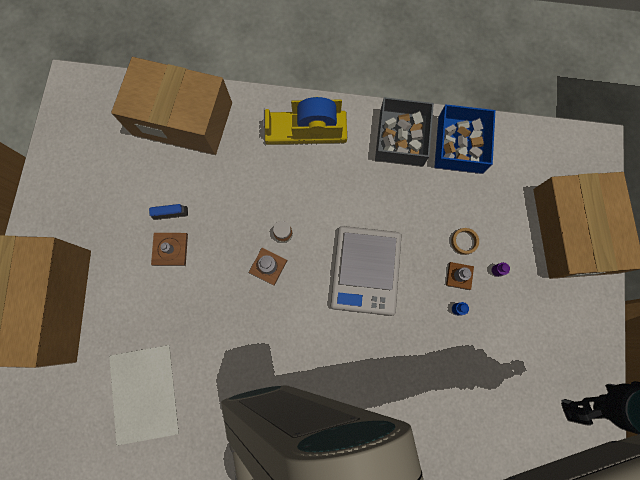

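View pics/scene0.png

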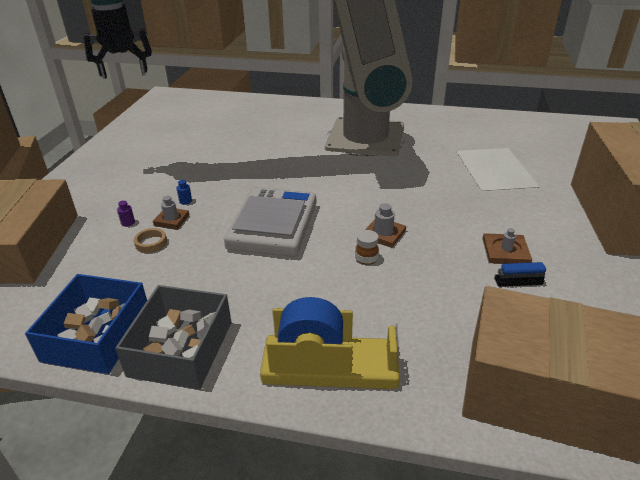

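```bash
cat > h.py <<'E'
import numpy as np, cv2
from workcell import bot, read_camera, camera_model
def tile(im,c,half,s):
    x,y=c; t=im[y-half:y+half,x-half:x+half]
    t=cv2.resize(t,None,fx=s,fy=s,interpolation=cv2.INTER_CUBIC)
    for k in range(0,2*half,10):
        cv2.putText(t,str(x-half+k),(k*s,8),0,.3,(0,255,255),1);cv2.putText(t,str(y-half+k),(0,k*s+4),0,.3,(0,255,255),1)
        cv2.line(t,(k*s,10),(k*s,14),(0,255,255),1);cv2.line(t,(22,k*s),(26,k*s),(0,255,255),1)
    return t
def ray(n,u,v,z):
    m=camera_model(n);R=cv2.Rodrigues(m["rvec"])[0];t=np.ravel(m["tvec"])
    d=R.T@np.array([(u-m["cx"])/m["fx"],(v-m["cy"])/m["fy"],1]);o=-R.T@t
    return (o+d*(z-o[2])/d[2])[:2]
def proj(n,p):
    m=camera_model(n);K=np.array([[m["fx"],0,m["cx"]],[0,m["fy"],m["cy"]],[0,0,1]])
    return cv2.projectPoints(np.atleast_2d(np.float64(p)),m["rvec"],np.float64(m["tvec"]),K,None)[0][:,0]
E
python3 - <<'E'
from h import *
t=cv2.imread("pics/top0.png");s=cv2.imread("pics/scene0.png")
a=np.hstack([tile(t,c,22,6) for c in[(169,249),(267,265),(460,275)]])
b=np.hstack([tile(s,c,33,4) for c in[(507,246),(386,224),(171,214)]])
cv2.imwrite("pics/c0.png",np.vstack([a,b]))
for u,v in[(166,247),(266,264),(461,273)]:print(ray("top",u,v,.06))
print("pan",ray("top",368,261,.051), [ray("top",*p,.051) for p in[(343,234),(397,236),(394,290),(339,288)]])
E
```

```text
[0.47482019 0.35521318]
[0.46446045 0.10571215]
[ 0.50285436 -0.36585283]
pan [ 0.5048947  -0.14027833] [array([ 0.56442109, -0.07151071]), array([ 0.57643747, -0.20503309]), array([ 0.44229862, -0.21024218]), array([ 0.43012313, -0.07753181])]
```

View pics/c0.png

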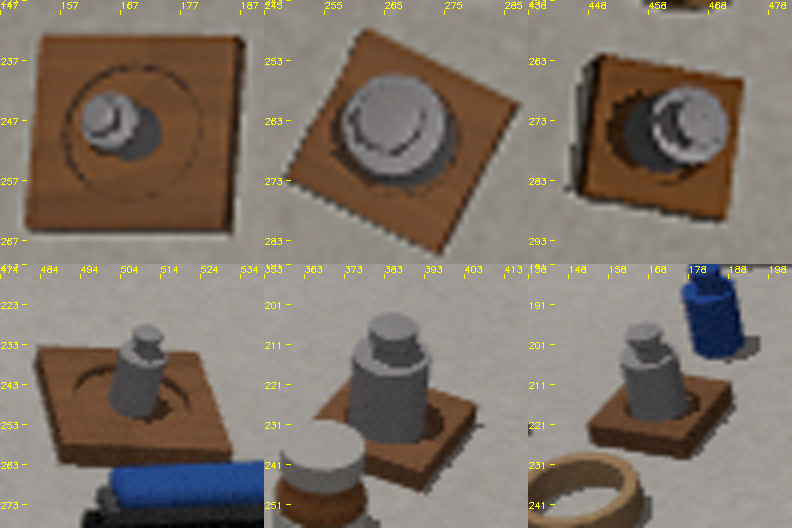

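```bash
python3 - <<'E'
from h import *
H={"big":((147,227),[(42,37),(240,37),(232,233),(27,229)]),"mid":((245,243),[(100,29),(255,106),(176,253),(24,180)]),"small":((438,253),[(72,56),(215,80),(196,217),(57,190)])}
for k,(o,c) in H.items():
    p=np.array([ray("top",o[0]+u/6-.4,o[1]+v/6-.4,.014) for u,v in c])
    e=[p[0]-p[3],p[1]-p[2]]; f=[p[0]-p[1],p[3]-p[2]]
    print("holder",k,p.mean(0).round(4),"yaw",[round(np.degrees(np.arctan2(*x[::-1])),1) for x in e],[round(np.degrees(np.arctan2(-x[0],x[1])),1) for x in f],[round(np.linalg.norm(x),3) for x in e+f])
W={"small":[(101,117,.057),(110,122,.042),(511,229.75)],"big":[(126,117,.076),(131,125,.056),(385.25,205.5)],"mid":[(172,114,.065),(162,125,.048),(167.25,197.75)]}
for (k,w),o in zip(W.items(),[(147,227),(245,243),(438,253)]):
    for u,v,z in w[:2]: print(k,ray("top",o[0]+u/6-.4,o[1]+v/6-.4,z).round(4),end=" ")
    print("scene",ray("scene",w[2][0]-.4,w[2][1]-.4,w[0][2]).round(4))
print(bot.sense()["tcp_rot"],cv2.Rodrigues(cv2.Rodrigues(np.zeros(3))[0])[0].T)
from scipy.spatial.transform import Rotation as R
print(R.from_quat(bot.sense()["tcp_rot"]).as_matrix().round(3))
E
```

```text
holder big [0.4777 0.363 ] yaw [np.float64(7.2), np.float64(8.4)] [np.float64(7.3), np.float64(6.2)] [np.float64(0.083), np.float64(0.085), np.float64(0.085), np.float64(0.087)]
holder mid [0.4656 0.1068] yaw [np.float64(-17.8), np.float64(-20.0)] [np.float64(-19.2), np.float64(-18.1)] [np.float64(0.071), np.float64(0.07), np.float64(0.074), np.float64(0.071)]
holder small [ 0.5048 -0.3774] yaw [np.float64(-2.3), np.float64(-4.3)] [np.float64(-2.4), np.float64(-3.8)] [np.float64(0.057), np.float64(0.059), np.float64(0.061), np.float64(0.058)]
small [0.4767 0.363 ] small [0.4772 0.3644] scene [0.4781 0.3638]
big [0.4668 0.1052] big [0.4665 0.1054] scene [0.4643 0.1052]
mid [ 0.507  -0.3768] mid [ 0.5049 -0.3782] scene [ 0.5046 -0.3759]
[ 9.76458792e-01  2.15701663e-01 -1.09672495e-04 -1.00431594e-03] [[0. 0. 0.]]
[[ 0.907  0.421 -0.001]
 [ 0.421 -0.907  0.002]
 [ 0.    -0.002 -1.   ]]
```

>>> {"op": "servo_tool", "data": {
  "targets": [
    {"claw": 1,"roll": -0.0575},
    {"claw": 1,"roll": -0.0575},
    {"claw": 1,"roll": -0.0575},
    {"claw": 1,"roll": -0.0575},
    {"claw": 1,"roll": -0.0575},
    {"claw": 1,"roll": -0.0575},
    {"claw": 1,"roll": -0.0575},
    {"claw": 1,"roll": -0.0575},
    {"claw": 1,"roll": -0.0575},
    {"claw": 1,"roll": -0.0575}
  ],
  "force": 45
}}

```text
$.targets[0]: bad value
```

>>> {"op": "servo_tool", "data": {
  "targets": [
    {"claw": 1,"roll": -0.0575},
    {"claw": 1,"roll": -0.0575},
    {"claw": 1,"roll": -0.0575},
    {"claw": 1,"roll": -0.0575},
    {"claw": 1,"roll": -0.057},
    {"claw": 1}
  ]
}}

```text
$.targets[0]: bad value
```

>>> {"op": "servo_tool", "data": {
  "targets": [
    {"claw": 1,"x": 0,"y": 0,"z": 0,"roll": -0.0575}
  ],
  "force": 45
}}

```text
clock: 0.22
eef_pos: [0.2631, -0.5663, 0.2305]
tcp_rot: [0.952, 0.305, -0.0, -0.001]
wrist_force: [-0.4, -0.1, -0.7]
gripper_width: 0.0856
grasp_force: 0.0
```

>>> {"op": "servo_tool", "data": {
  "targets": [
    {"claw": 1,"x": 0,"y": 0,"z": 0,"roll": -0.0575},
    {"claw": 1,"x": 0,"y": 0,"z": 0,"roll": -0.0575},
    {"claw": 1,"x": 0,"y": 0,"z": 0,"roll": -0.0575},
    {"claw": 1,"x": 0,"y": 0,"z": 0,"roll": -0.0575},
    {"claw": 1,"x": 0,"y": 0,"z": 0,"roll": -0.0575},
    {"claw": 1,"x": 0,"y": 0,"z": 0,"roll": -0.0575},
    {"claw": 1,"x": 0,"y": 0,"z": 0,"roll": -0.0575},
    {"claw": 1,"x": 0,"y": 0,"z": 0,"roll": -0.0575},
    {"claw": 1,"x": 0,"y": 0,"z": 0,"roll": -0.0575},
    {"claw": 1,"x": 0,"y": 0,"z": 0,"roll": -0.0575}
  ]
}}

```text
clock: 1.48
eef_pos: [0.2631, -0.5664, 0.2306]
tcp_rot: [0.349, 0.937, 0.001, -0.0]
wrist_force: [0.4, -0.3, 0.3]
gripper_width: 0.0853
grasp_force: 0.0
```

>>> {"op": "servo_tool", "data": {
  "targets": [
    {"claw": 1,"x": 0,"y": 0,"z": 0,"roll": -0.0575},
    {"claw": 1,"x": 0,"y": 0,"z": 0,"roll": -0.0575},
    {"claw": 1,"x": 0,"y": 0,"z": 0,"roll": -0.0575},
    {"claw": 1,"x": 0,"y": 0,"z": 0,"roll": -0.0575},
    {"claw": 1,"x": 0,"y": 0,"z": 0,"roll": 0},
    {"claw": 1,"x": 0,"y": 0,"z": 0,"roll": 0}
  ]
}}

```text
clock: 2.22
eef_pos: [0.2632, -0.5667, 0.231]
tcp_rot: [-0.0, 1.0, 0.0, -0.0]
wrist_force: [0.2, -0.2, -0.1]
gripper_width: 0.0852
grasp_force: 0.0
```

>>> {"op": "servo_tool", "data": {
  "targets": [
    {"claw": 1,"x": -0.08,"y": 0.063,"z": 0,"roll": 0},
    {"claw": 1,"x": -0.08,"y": 0.063,"z": 0,"roll": 0},
    {"claw": 1,"x": -0.08,"y": 0.063,"z": 0,"roll": 0},
    {"claw": 1,"x": -0.08,"y": 0.063,"z": 0,"roll": 0},
    {"claw": 1,"x": -0.08,"y": 0.063,"z": 0,"roll": 0},
    {"claw": 1,"x": -0.08,"y": 0.063,"z": 0,"roll": 0},
    {"claw": 1,"x": -0.08,"y": 0.063,"z": 0,"roll": 0},
    {"claw": 1,"x": -0.08,"y": 0.063,"z": 0,"roll": 0},
    {"claw": 1,"x": -0.08,"y": 0.063,"z": 0,"roll": 0},
    {"claw": 1,"x": -0.088,"y": 0.065,"z": 0,"roll": 0}
  ]
}}

```text
clock: 3.48
eef_pos: [0.5057, -0.3759, 0.2312]
tcp_rot: [-0.0, 1.0, -0.0, -0.0]
wrist_force: [-0.8, -0.1, -0.5]
gripper_width: 0.0856
grasp_force: 0.0
```

>>> {"op": "servo_tool", "data": {
  "targets": [
    {"claw": 1,"x": 0,"y": 0,"z": 0.09,"roll": 0},
    {"claw": 1,"x": 0,"y": 0,"z": 0.09,"roll": 0},
    {"claw": 1,"x": 0,"y": 0,"z": 0.09,"roll": 0},
    {"claw": 1,"x": 0,"y": 0,"z": 0.09,"roll": 0},
    {"claw": 1,"x": 0,"y": 0,"z": 0.07,"roll": 0},
    {"claw": 1,"x": 0,"y": 0,"z": 0,"roll": 0},
    {"claw": 1,"x": 0,"y": 0,"z": 0,"roll": 0}
  ]
}}

```text
clock: 4.35
eef_pos: [0.5056, -0.377, 0.1032]
tcp_rot: [-0.001, 1.0, -0.0, 0.0]
wrist_force: [0.1, 0.4, 0.6]
gripper_width: 0.0853
grasp_force: 0.0
```

```bash
python3 - <<'E'
from h import *
s=read_camera("scene")[:,:,::-1].copy(); t=read_camera("top")[:,:,::-1].copy()
cv2.imwrite("pics/c1.png",np.hstack([tile(s,(171,205),48,4),tile(t,(460,270),48,4)]))
print(bot.sense()["eef_pos"])
E
```

```text
[ 0.50600365 -0.37736291  0.10382848]
```

View pics/c1.png

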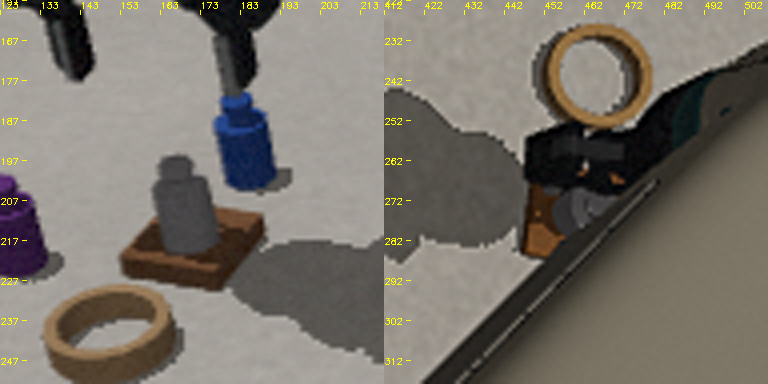

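>>> {"op": "servo_tool", "data": {
  "targets": [
    {"claw": 1,"x": 0,"y": 0,"z": 0.055,"roll": 0},
    {"claw": 1,"x": 0,"y": 0,"z": 0.055,"roll": 0},
    {"claw": 1,"x": 0,"y": 0,"z": 0.055,"roll": 0},
    {"claw": 1,"x": 0,"y": 0,"z": 0.055,"roll": 0},
    {"claw": 1,"x": 0,"y": 0,"z": 0.053,"roll": 0},
    {"claw": 1,"x": 0,"y": 0,"z": 0,"roll": 0},
    {"claw": 0.2,"x": 0,"y": 0,"z": 0,"roll": 0},
    {"claw": 0,"x": 0,"y": 0,"z": 0,"roll": 0},
    {"claw": -0.1,"x": 0,"y": 0,"z": 0,"roll": 0},
    {"claw": -0.15,"x": 0,"y": 0,"z": 0,"roll": 0}
  ],
  "force": 40
}}

```text
clock: 5.7
eef_pos: [0.5056, -0.3774, 0.0212]
tcp_rot: [-0.001, 1.0, -0.001, 0.0]
wrist_force: [-0.1, -1.8, 0.9]
gripper_width: 0.0363
grasp_force: 0.6
```

>>> {"op": "servo_tool", "data": {
  "targets": [
    {"claw": -0.3,"x": 0,"y": 0,"z": 0,"roll": 0},
    {"claw": -0.5,"x": 0,"y": 0,"z": 0,"roll": 0},
    {"claw": -1,"x": 0,"y": 0,"z": 0,"roll": 0},
    {"claw": -1,"x": 0,"y": 0,"z": 0,"roll": 0},
    {"claw": -1,"x": 0,"y": 0,"z": 0,"roll": 0},
    {"claw": -1,"x": 0,"y": 0,"z": 0,"roll": 0}
  ]
}}

```text
clock: 6.45
eef_pos: [0.5057, -0.3778, 0.0215]
tcp_rot: [-0.001, 1.0, -0.001, 0.001]
wrist_force: [-1.4, -3.8, 5.4]
gripper_width: 0.0309
grasp_force: 39.2
```

>>> {"op": "servo_tool", "data": {
  "targets": [
    {"claw": -1,"x": 0,"y": 0,"z": -0.02,"roll": 0},
    {"claw": -1,"x": 0,"y": 0,"z": -0.04,"roll": 0},
    {"claw": -1,"x": 0,"y": 0,"z": -0.06,"roll": 0},
    {"claw": -1,"x": 0,"y": 0,"z": -0.08,"roll": 0},
    {"claw": -1,"x": 0,"y": 0,"z": -0.08,"roll": 0},
    {"claw": -1,"x": 0,"y": 0,"z": -0.08,"roll": 0},
    {"claw": -1,"x": 0,"y": 0,"z": -0.05,"roll": 0},
    {"claw": -1,"x": 0,"y": 0,"z": -0.02,"roll": 0},
    {"claw": -1,"x": 0,"y": 0.02,"z": 0,"roll": 0},
    {"claw": -1,"x": 0,"y": 0.04,"z": 0,"roll": 0}
  ]
}}

```text
clock: 7.7
eef_pos: [0.5044, -0.3576, 0.1482]
tcp_rot: [-0.001, 1.0, 0.001, -0.001]
wrist_force: [-0.9, 0.5, -2.6]
gripper_width: 0.0305
grasp_force: 40.4
```

>>> {"op": "servo_tool", "data": {
  "targets": [
    {"claw": -1,"x": 0,"y": 0.09,"z": 0,"roll": 0},
    {"claw": -1,"x": 0,"y": 0.09,"z": 0,"roll": 0},
    {"claw": -1,"x": 0,"y": 0.1,"z": 0,"roll": 0},
    {"claw": -1,"x": 0,"y": 0.1,"z": 0,"roll": 0},
    {"claw": -1,"x": 0,"y": 0.1,"z": 0,"roll": 0},
    {"claw": -1,"x": 0,"y": 0.1,"z": 0,"roll": 0},
    {"claw": -1,"x": 0,"y": 0.08,"z": 0,"roll": 0},
    {"claw": -1,"x": 0,"y": 0.05,"z": 0,"roll": 0},
    {"claw": -1,"x": 0,"y": 0.02,"z": 0,"roll": 0},
    {"claw": -1,"x": 0,"y": 0,"z": 0,"roll": 0}
  ]
}}

```text
clock: 8.95
eef_pos: [0.5045, -0.1394, 0.1495]
tcp_rot: [-0.002, 1.0, -0.0, 0.0]
wrist_force: [0.8, -0.5, -3.3]
gripper_width: 0.0305
grasp_force: 40.4
```

>>> {"op": "servo_tool", "data": {
  "targets": [
    {"claw": -1,"x": 0,"y": 0,"z": 0.04,"roll": 0},
    {"claw": -1,"x": 0,"y": 0,"z": 0.06,"roll": 0},
    {"claw": -1,"x": 0,"y": 0,"z": 0.06,"roll": 0},
    {"claw": -1,"x": 0,"y": 0,"z": 0.04,"roll": 0},
    {"claw": -1,"x": 0,"y": 0,"z": 0.03,"roll": 0},
    {"claw": -1,"x": 0,"y": 0,"z": 0.02,"roll": 0},
    {"claw": -1,"x": 0,"y": 0,"z": 0.01,"roll": 0},
    {"claw": -1,"x": 0,"y": 0,"z": 0,"roll": 0},
    {"claw": -1,"x": 0,"y": 0,"z": 0,"roll": 0}
  ]
}}

```text
clock: 10.07
eef_pos: [0.5049, -0.1397, 0.0719]
tcp_rot: [-0.001, 1.0, -0.0, 0.0]
wrist_force: [-0.0, -1.0, -2.6]
gripper_width: 0.0304
grasp_force: 40.4
```

```bash
python3 - <<'E'
from h import *
s=read_camera("scene")[:,:,::-1].copy()
cv2.imwrite("pics/c2.png",tile(s,(270,205),75,4))
print(bot.sense()["eef_pos"],bot.sense()["wrist_force"])
E
```

```text
[ 0.50486643 -0.13969606  0.07188989] [-0.09055301  0.44558513 -2.47548657]
```

View pics/c2.png

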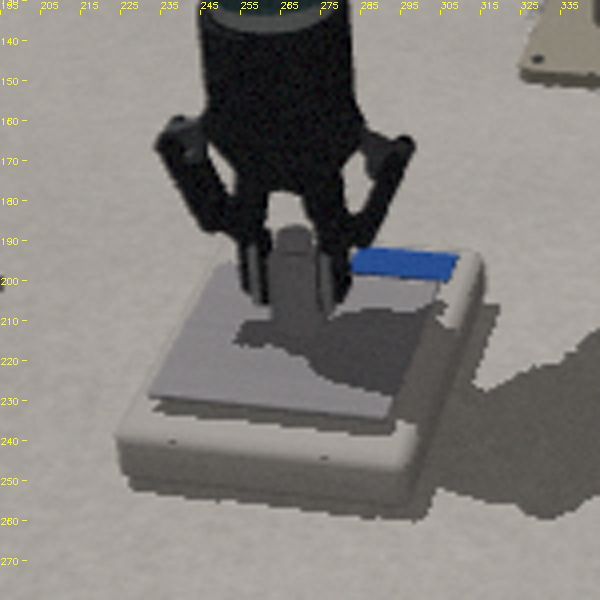

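>>> {"op": "servo_tool", "data": {
  "targets": [
    {"claw": -1,"x": 0,"y": 0,"z": 0.008,"roll": 0},
    {"claw": -1,"x": 0,"y": 0,"z": 0.007,"roll": 0},
    {"claw": -1,"x": 0,"y": 0,"z": 0.005,"roll": 0},
    {"claw": -1,"x": 0,"y": 0,"z": 0.003,"roll": 0},
    {"claw": -1,"x": 0,"y": 0,"z": 0,"roll": 0},
    {"claw": -1,"x": 0,"y": 0,"z": 0,"roll": 0}
  ]
}}

```text
clock: 10.88
eef_pos: [0.5045, -0.1396, 0.0645]
tcp_rot: [-0.001, 1.0, -0.0, 0.0]
wrist_force: [0.3, -1.0, -3.4]
gripper_width: 0.0304
grasp_force: 40.5
```

>>> {"op": "servo_tool", "data": {
  "targets": [
    {"claw": -1,"x": 0,"y": 0,"z": 0.003,"roll": 0},
    {"claw": -1,"x": 0,"y": 0,"z": 0,"roll": 0},
    {"claw": -1,"x": 0,"y": 0,"z": 0,"roll": 0}
  ]
}}

```text
clock: 11.25
eef_pos: [0.5045, -0.1396, 0.0644]
tcp_rot: [-0.001, 1.0, -0.0, 0.0]
wrist_force: [-2.2, 1.3, 6.1]
gripper_width: 0.0306
grasp_force: 41.2
```

>>> {"op": "servo_tool", "data": {
  "targets": [
    {"claw": -0.2,"x": 0,"y": 0,"z": 0,"roll": 0},
    {"claw": 0,"x": 0,"y": 0,"z": 0,"roll": 0},
    {"claw": 0.3,"x": 0,"y": 0,"z": 0,"roll": 0},
    {"claw": 0.7,"x": 0,"y": 0,"z": 0,"roll": 0},
    {"claw": 1,"x": 0,"y": 0,"z": 0,"roll": 0},
    {"claw": 1,"x": 0,"y": 0,"z": 0,"roll": 0}
  ]
}}

```text
clock: 12.0
eef_pos: [0.5045, -0.1396, 0.0636]
tcp_rot: [-0.001, 1.0, 0.0, 0.0]
wrist_force: [0.7, -0.3, 0.8]
gripper_width: 0.0854
grasp_force: 0.0
```

>>> {"op": "servo_tool", "data": {
  "targets": [
    {"claw": 1,"x": 0,"y": 0,"z": -0.04,"roll": 0},
    {"claw": 1,"x": 0,"y": 0,"z": -0.08,"roll": 0},
    {"claw": 1,"x": 0,"y": 0,"z": -0.1,"roll": 0},
    {"claw": 1,"x": 0,"y": 0,"z": -0.1,"roll": 0},
    {"claw": 1,"x": 0,"y": 0,"z": -0.1,"roll": 0},
    {"claw": 1,"x": 0,"y": 0,"z": -0.05,"roll": 0},
    {"claw": 1,"x": 0,"y": 0,"z": 0,"roll": 0}
  ]
}}

```text
clock: 12.88
eef_pos: [0.5053, -0.1399, 0.206]
tcp_rot: [-0.001, 1.0, -0.001, 0.001]
wrist_force: [0.1, -0.1, -1.0]
gripper_width: 0.0858
grasp_force: 0.0
```

```bash
python3 - <<'E'
from h import *
s=read_camera("scene")[:,:,::-1].copy()
cv2.imwrite("pics/c3.png",tile(s,(270,205),50,4))
print(bot.sense()["eef_pos"])
E
```

```text
[ 0.5044401  -0.13956416  0.20461056]
```

View pics/c3.png

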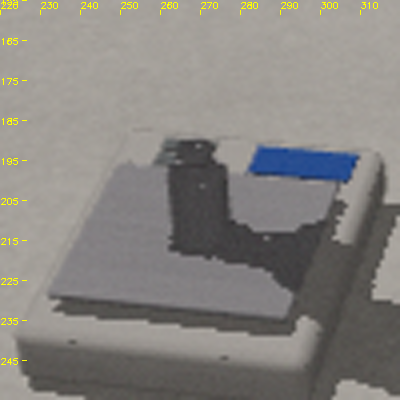

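>>> {"op": "servo_tool", "data": {
  "targets": [
    {"claw": 1,"x": 0.01,"y": 0.06,"z": 0,"roll": 0},
    {"claw": 1,"x": 0.01,"y": 0.12,"z": 0,"roll": 0},
    {"claw": 1,"x": 0.01,"y": 0.16,"z": 0,"roll": 0},
    {"claw": 1,"x": 0.01,"y": 0.16,"z": 0,"roll": 0},
    {"claw": 1,"x": 0.01,"y": 0.16,"z": 0,"roll": 0},
    {"claw": 1,"x": 0.01,"y": 0.16,"z": 0,"roll": 0},
    {"claw": 1,"x": 0.01,"y": 0.16,"z": 0,"roll": 0},
    {"claw": 1,"x": 0.01,"y": 0.16,"z": 0,"roll": 0},
    {"claw": 1,"x": 0.01,"y": 0.16,"z": 0,"roll": 0},
    {"claw": 1,"x": 0,"y": 0.16,"z": 0,"roll": 0}
  ]
}}

```text
clock: 14.18
eef_pos: [0.4738, 0.3002, 0.203]
tcp_rot: [-0.002, 1.0, -0.001, -0.002]
wrist_force: [1.5, -0.6, -0.4]
gripper_width: 0.0853
grasp_force: 0.0
```

>>> {"op": "servo_tool", "data": {
  "targets": [
    {"claw": 1,"x": 0,"y": 0.12,"z": 0,"roll": 0},
    {"claw": 1,"x": 0,"y": 0.06,"z": 0,"roll": 0},
    {"claw": 1,"x": 0,"y": 0.038,"z": 0,"roll": 0},
    {"claw": 1,"x": 0,"y": 0,"z": 0.1,"roll": 0},
    {"claw": 1,"x": 0,"y": 0,"z": 0.1,"roll": 0},
    {"claw": 1,"x": 0,"y": 0,"z": 0.1,"roll": 0},
    {"claw": 1,"x": 0,"y": 0,"z": 0.04,"roll": 0},
    {"claw": 1,"x": 0,"y": 0,"z": 0,"roll": 0}
  ]
}}

```text
clock: 15.18
eef_pos: [0.4754, 0.3628, 0.1019]
tcp_rot: [-0.001, 1.0, -0.001, -0.001]
wrist_force: [0.1, 0.3, -1.1]
gripper_width: 0.0852
grasp_force: 0.0
```

```bash
python3 - <<'E'
from h import *
s=read_camera("scene")[:,:,::-1].copy();t=read_camera("top")[:,:,::-1].copy()
cv2.imwrite("pics/c4.png",np.hstack([tile(s,(507,225),50,4),tile(s,(270,205),50,4)]))
print(bot.sense()["eef_pos"], proj("scene",[bot.sense()["eef_pos"]]))
E
```

```text
[0.4768748  0.36393774 0.10378624] [[515.2596196  209.92262601]]
```

View pics/c4.png

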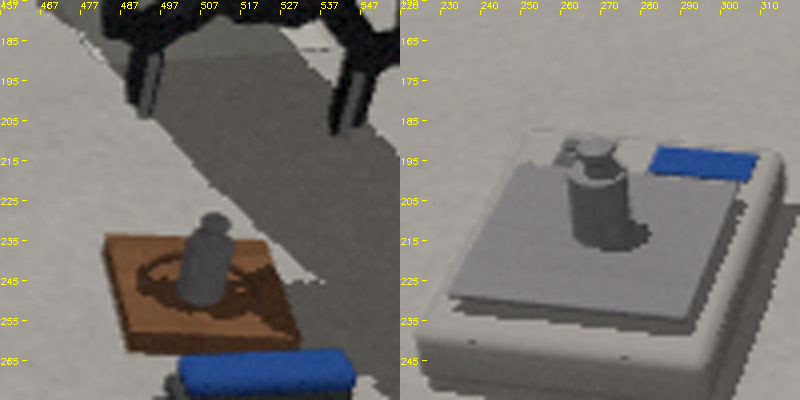

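>>> {"op": "servo_tool", "data": {
  "targets": [
    {"claw": 1,"x": 0,"y": 0,"z": 0.055,"roll": 0},
    {"claw": 1,"x": 0,"y": 0,"z": 0.055,"roll": 0},
    {"claw": 1,"x": 0,"y": 0,"z": 0.055,"roll": 0},
    {"claw": 1,"x": 0,"y": 0,"z": 0.055,"roll": 0},
    {"claw": 1,"x": 0,"y": 0,"z": 0.055,"roll": 0},
    {"claw": 1,"x": 0,"y": 0,"z": 0,"roll": 0},
    {"claw": 0.2,"x": 0,"y": 0,"z": 0,"roll": 0},
    {"claw": 0,"x": 0,"y": 0,"z": 0,"roll": 0},
    {"claw": -0.15,"x": 0,"y": 0,"z": 0,"roll": 0},
    {"claw": -0.3,"x": 0,"y": 0,"z": 0,"roll": 0}
  ],
  "force": 30
}}

```text
clock: 16.52
eef_pos: [0.4763, 0.3639, 0.0206]
tcp_rot: [-0.001, 1.0, 0.0, 0.0]
wrist_force: [0.7, 0.1, 0.4]
gripper_width: 0.0302
grasp_force: 0.0
```

>>> {"op": "servo_tool", "data": {
  "targets": [
    {"claw": -0.4,"x": 0,"y": 0,"z": 0,"roll": 0},
    {"claw": -0.5,"x": 0,"y": 0,"z": 0,"roll": 0},
    {"claw": -1,"x": 0,"y": 0,"z": 0,"roll": 0},
    {"claw": -1,"x": 0,"y": 0,"z": 0,"roll": 0},
    {"claw": -1,"x": 0,"y": 0,"z": 0,"roll": 0},
    {"claw": -1,"x": 0,"y": 0,"z": 0,"roll": 0}
  ]
}}

```text
clock: 17.27
eef_pos: [0.4762, 0.3638, 0.0204]
tcp_rot: [-0.001, 1.0, 0.0, 0.0]
wrist_force: [-0.2, -0.9, 5.1]
gripper_width: 0.0228
grasp_force: 29.8
```

>>> {"op": "servo_tool", "data": {
  "targets": [
    {"claw": -1,"x": 0,"y": 0,"z": -0.02,"roll": 0},
    {"claw": -1,"x": 0,"y": 0,"z": -0.05,"roll": 0},
    {"claw": -1,"x": 0,"y": 0,"z": -0.09,"roll": 0},
    {"claw": -1,"x": 0,"y": 0,"z": -0.1,"roll": 0},
    {"claw": -1,"x": 0,"y": 0,"z": -0.1,"roll": 0},
    {"claw": -1,"x": 0,"y": 0,"z": -0.1,"roll": 0},
    {"claw": -1,"x": 0,"y": 0,"z": -0.06,"roll": 0},
    {"claw": -1,"x": 0,"y": 0,"z": 0,"roll": 0},
    {"claw": -1,"x": 0,"y": -0.06,"z": 0,"roll": 0},
    {"claw": -1,"x": 0,"y": -0.12,"z": 0,"roll": 0}
  ]
}}

```text
clock: 18.52
eef_pos: [0.475, 0.3085, 0.1743]
tcp_rot: [-0.002, 1.0, -0.001, -0.001]
wrist_force: [0.5, -0.3, -1.4]
gripper_width: 0.0226
grasp_force: 29.6
```

>>> {"op": "servo_tool", "data": {
  "targets": [
    {"claw": -1,"x": -0.008,"y": -0.16,"z": 0,"roll": 0},
    {"claw": -1,"x": -0.008,"y": -0.16,"z": 0,"roll": 0},
    {"claw": -1,"x": -0.008,"y": -0.16,"z": 0,"roll": 0},
    {"claw": -1,"x": -0.008,"y": -0.16,"z": 0,"roll": 0},
    {"claw": -1,"x": -0.008,"y": -0.16,"z": 0,"roll": 0},
    {"claw": -1,"x": -0.008,"y": -0.16,"z": 0,"roll": 0},
    {"claw": -1,"x": -0.008,"y": -0.16,"z": 0,"roll": 0},
    {"claw": -1,"x": -0.008,"y": -0.16,"z": 0,"roll": 0},
    {"claw": -1,"x": -0.008,"y": -0.16,"z": 0,"roll": 0},
    {"claw": -1,"x": -0.008,"y": -0.16,"z": 0,"roll": 0}
  ]
}}

```text
clock: 19.77
eef_pos: [0.4993, -0.1717, 0.1743]
tcp_rot: [-0.001, 1.0, 0.001, -0.002]
wrist_force: [0.7, 1.4, -1.7]
gripper_width: 0.0227
grasp_force: 29.6
```

>>> {"op": "servo_tool", "data": {
  "targets": [
    {"claw": -1,"x": -0.008,"y": -0.16,"z": 0,"roll": 0},
    {"claw": -1,"x": -0.008,"y": -0.16,"z": 0,"roll": 0},
    {"claw": -1,"x": 0,"y": -0.16,"z": 0,"roll": 0},
    {"claw": -1,"x": 0,"y": -0.12,"z": 0,"roll": 0},
    {"claw": -1,"x": 0,"y": -0.06,"z": 0,"roll": 0},
    {"claw": -1,"x": 0,"y": -0.031,"z": 0,"roll": 0},
    {"claw": -1,"x": 0,"y": 0,"z": 0.1,"roll": 0},
    {"claw": -1,"x": 0,"y": 0,"z": 0.1,"roll": 0},
    {"claw": -1,"x": 0,"y": 0,"z": 0.1,"roll": 0},
    {"claw": -1,"x": 0,"y": 0,"z": 0.05,"roll": 0}
  ]
}}

```text
clock: 21.02
eef_pos: [0.5056, -0.3751, 0.069]
tcp_rot: [-0.002, 1.0, 0.002, -0.002]
wrist_force: [0.6, 0.1, -0.6]
gripper_width: 0.0226
grasp_force: 29.6
```

>>> {"op": "servo_tool", "data": {
  "targets": [
    {"claw": -1,"x": 0,"y": 0,"z": 0.03,"roll": 0},
    {"claw": -1,"x": 0,"y": 0,"z": 0.02,"roll": 0},
    {"claw": -1,"x": 0,"y": 0,"z": 0,"roll": 0},
    {"claw": -1,"x": 0,"y": 0,"z": 0,"roll": 0}
  ]
}}

```text
clock: 21.52
eef_pos: [0.5075, -0.378, 0.057]
tcp_rot: [-0.001, 1.0, -0.001, 0.001]
wrist_force: [-0.6, -1.4, -0.8]
gripper_width: 0.0229
grasp_force: 29.6
```

```bash
python3 - <<'E'
from h import *
s=read_camera("scene")[:,:,::-1].copy();t=read_camera("top")[:,:,::-1].copy()
cv2.imwrite("pics/c5.png",np.hstack([tile(s,(171,210),35,8),tile(t,(460,270),20,10)[:560]][:1]))
print(bot.sense()["eef_pos"], bot.sense()["gripper_width"])
E
```

```text
[ 0.50742005 -0.37796354  0.05696731] 0.02257455844473129
```

View pics/c5.png

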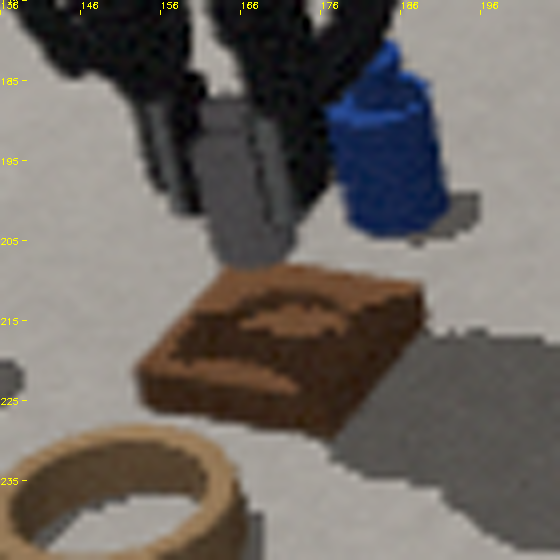

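```bash
python3 - <<'E'
from h import *
print(ray("scene",168.75-.4,217.5-.4,.014),ray("scene",170.5-.4,216.5-.4,.014), proj("scene",[[.505,-.3775,.014]]))
E
```

```text
[ 0.50915768 -0.38024679] [ 0.50465331 -0.37800676] [[170.24176921 216.2077005 ]]
```

>>> {"op": "servo_tool", "data": {
  "targets": [
    {"claw": -1,"x": 0.004,"y": 0,"z": 0.03,"roll": 0},
    {"claw": -1,"x": 0,"y": 0,"z": 0.03,"roll": 0},
    {"claw": -1,"x": 0,"y": 0,"z": 0.03,"roll": 0},
    {"claw": -1,"x": 0,"y": 0,"z": 0.015,"roll": 0},
    {"claw": -1,"x": 0,"y": 0,"z": 0.008,"roll": 0},
    {"claw": -1,"x": 0,"y": 0,"z": 0.005,"roll": 0},
    {"claw": -1,"x": 0,"y": 0,"z": 0,"roll": 0},
    {"claw": -1,"x": 0,"y": 0,"z": 0,"roll": 0}
  ]
}}

```text
clock: 22.62
eef_pos: [0.5059, -0.3777, 0.021]
tcp_rot: [-0.001, 1.0, -0.0, 0.0]
wrist_force: [0.2, -0.7, -1.4]
gripper_width: 0.0227
grasp_force: 29.6
```

>>> {"op": "servo_tool", "data": {
  "targets": [
    {"claw": -1,"x": 0,"y": 0,"z": 0.003,"roll": 0},
    {"claw": -1,"x": 0,"y": 0,"z": 0.001,"roll": 0},
    {"claw": -1,"x": 0,"y": 0,"z": 0,"roll": 0},
    {"claw": -1,"x": 0,"y": 0,"z": 0,"roll": 0}
  ]
}}

```text
clock: 23.12
eef_pos: [0.5061, -0.3778, 0.0204]
tcp_rot: [-0.001, 1.0, -0.0, 0.0]
wrist_force: [-1.3, 2.0, 5.2]
gripper_width: 0.0227
grasp_force: 30.2
```

>>> {"op": "servo_tool", "data": {
  "targets": [
    {"claw": -0.4,"x": 0,"y": 0,"z": 0,"roll": 0},
    {"claw": -0.2,"x": 0,"y": 0,"z": 0,"roll": 0},
    {"claw": 0.1,"x": 0,"y": 0,"z": 0,"roll": 0},
    {"claw": 0.4,"x": 0,"y": 0,"z": 0,"roll": 0},
    {"claw": 0.7,"x": 0,"y": 0,"z": 0,"roll": 0},
    {"claw": 1,"x": 0,"y": 0,"z": 0,"roll": 0},
    {"claw": 1,"x": 0,"y": 0,"z": 0,"roll": 0},
    {"claw": 1,"x": 0,"y": 0,"z": -0.05,"roll": 0},
    {"claw": 1,"x": 0,"y": 0,"z": -0.1,"roll": 0},
    {"claw": 1,"x": 0,"y": 0,"z": -0.1,"roll": 0}
  ]
}}

```text
clock: 24.38
eef_pos: [0.5058, -0.3776, 0.0962]
tcp_rot: [-0.001, 1.0, -0.0, 0.0]
wrist_force: [0.3, -0.8, 0.1]
gripper_width: 0.0854
grasp_force: 0.0
```

>>> {"op": "servo_tool", "data": {
  "targets": [
    {"claw": 1,"x": 0,"y": 0,"z": -0.1,"roll": 0},
    {"claw": 1,"x": 0,"y": 0,"z": -0.1,"roll": 0},
    {"claw": 1,"x": 0,"y": 0,"z": -0.1,"roll": 0},
    {"claw": 1,"x": 0,"y": 0,"z": -0.05,"roll": 0},
    {"claw": 1,"x": 0.015,"y": 0.06,"z": 0,"roll": 0},
    {"claw": 1,"x": 0.015,"y": 0.12,"z": 0,"roll": 0},
    {"claw": 1,"x": 0.015,"y": 0.16,"z": 0,"roll": 0},
    {"claw": 1,"x": 0.015,"y": 0.16,"z": 0,"roll": 0},
    {"claw": 1,"x": 0.015,"y": 0.16,"z": 0,"roll": 0},
    {"claw": 1,"x": 0.015,"y": 0.16,"z": 0,"roll": 0}
  ]
}}

```text
clock: 25.62
eef_pos: [0.4756, -0.1286, 0.1977]
tcp_rot: [-0.002, 1.0, 0.001, -0.002]
wrist_force: [0.5, 1.2, -0.3]
gripper_width: 0.0855
grasp_force: 0.0
```

>>> {"op": "servo_tool", "data": {
  "targets": [
    {"claw": 1,"x": 0.015,"y": 0.16,"z": 0,"roll": 0},
    {"claw": 1,"x": 0.015,"y": 0.16,"z": 0,"roll": 0},
    {"claw": 1,"x": 0.015,"y": 0.16,"z": 0,"roll": 0},
    {"claw": 1,"x": 0,"y": 0.16,"z": 0,"roll": 0},
    {"claw": 1,"x": 0,"y": 0.1,"z": 0,"roll": 0},
    {"claw": 1,"x": 0,"y": 0.05,"z": 0,"roll": 0},
    {"claw": 1,"x": 0,"y": 0,"z": 0.1,"roll": 0},
    {"claw": 1,"x": 0,"y": 0,"z": 0.1,"roll": 0},
    {"claw": 1,"x": 0,"y": 0,"z": 0.06,"roll": 0},
    {"claw": 1,"x": 0,"y": 0,"z": 0,"roll": 0}
  ]
}}

```text
clock: 26.88
eef_pos: [0.4611, 0.1049, 0.1192]
tcp_rot: [-0.001, 1.0, -0.0, -0.003]
wrist_force: [0.5, 1.3, 0.1]
gripper_width: 0.0854
grasp_force: 0.0
```

```bash
python3 - <<'E'
from h import *
s=read_camera("scene")[:,:,::-1].copy()
cv2.imwrite("pics/c6.png",np.hstack([tile(s,(386,205),50,4),tile(s,(171,210),50,4)]))
e=bot.sense()["eef_pos"];print(e, proj("scene",[e,[e[0],e[1],.076]]))
E
```

```text
[0.46241712 0.10501137 0.12054596] [[386.07901337 186.63207669]
 [384.8529462  204.60783954]]
```

View pics/c6.png

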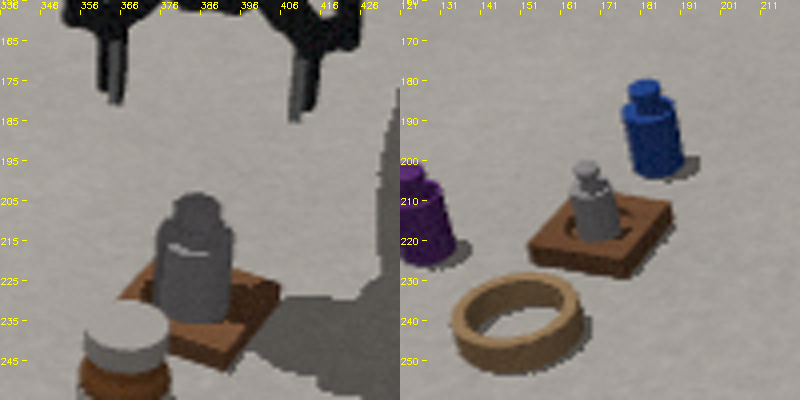

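>>> {"op": "servo_tool", "data": {
  "targets": [
    {"claw": 1,"x": -0.01,"y": 0,"z": 0.04,"roll": 0},
    {"claw": 1,"x": 0,"y": 0,"z": 0.06,"roll": 0},
    {"claw": 1,"x": 0,"y": 0,"z": 0.06,"roll": 0},
    {"claw": 1,"x": 0,"y": 0,"z": 0.06,"roll": 0},
    {"claw": 1,"x": 0,"y": 0,"z": 0.06,"roll": 0},
    {"claw": 1,"x": 0,"y": 0,"z": 0.04,"roll": 0},
    {"claw": 1,"x": 0,"y": 0,"z": 0,"roll": 0},
    {"claw": 0.4,"x": 0,"y": 0,"z": 0,"roll": 0},
    {"claw": 0.2,"x": 0,"y": 0,"z": 0,"roll": 0},
    {"claw": 0.1,"x": 0,"y": 0,"z": 0,"roll": 0}
  ],
  "force": 60
}}

```text
clock: 28.18
eef_pos: [0.4674, 0.1055, 0.0261]
tcp_rot: [-0.001, 1.0, 0.0, 0.001]
wrist_force: [0.5, -0.5, 0.4]
gripper_width: 0.0473
grasp_force: 0.0
```

>>> {"op": "servo_tool", "data": {
  "targets": [
    {"claw": 0,"x": 0,"y": 0,"z": 0,"roll": 0},
    {"claw": -0.1,"x": 0,"y": 0,"z": 0,"roll": 0},
    {"claw": -1,"x": 0,"y": 0,"z": 0,"roll": 0},
    {"claw": -1,"x": 0,"y": 0,"z": 0,"roll": 0},
    {"claw": -1,"x": 0,"y": 0,"z": 0,"roll": 0},
    {"claw": -1,"x": 0,"y": 0,"z": 0,"roll": 0}
  ]
}}

```text
clock: 28.92
eef_pos: [0.4675, 0.1049, 0.0262]
tcp_rot: [-0.001, 1.0, -0.001, 0.001]
wrist_force: [-1.4, -4.0, 4.7]
gripper_width: 0.0402
grasp_force: 60.8
```

>>> {"op": "servo_tool", "data": {
  "targets": [
    {"claw": -1,"x": 0,"y": 0,"z": -0.02,"roll": 0},
    {"claw": -1,"x": 0,"y": 0,"z": -0.04,"roll": 0},
    {"claw": -1,"x": 0,"y": 0,"z": -0.08,"roll": 0},
    {"claw": -1,"x": 0,"y": 0,"z": -0.09,"roll": 0},
    {"claw": -1,"x": 0,"y": 0,"z": -0.09,"roll": 0},
    {"claw": -1,"x": 0,"y": 0,"z": -0.07,"roll": 0},
    {"claw": -1,"x": 0,"y": 0,"z": -0.02,"roll": 0},
    {"claw": -1,"x": 0,"y": 0.03,"z": 0,"roll": 0},
    {"claw": -1,"x": -0.006,"y": 0.07,"z": 0,"roll": 0},
    {"claw": -1,"x": -0.006,"y": 0.1,"z": 0,"roll": 0}
  ]
}}

```text
clock: 30.18
eef_pos: [0.469, 0.1659, 0.1469]
tcp_rot: [-0.001, 1.0, -0.0, -0.002]
wrist_force: [0.0, 0.1, -4.0]
gripper_width: 0.0405
grasp_force: 61.5
```

>>> {"op": "servo_tool", "data": {
  "targets": [
    {"claw": -1,"x": -0.007,"y": 0.12,"z": 0,"roll": 0},
    {"claw": -1,"x": -0.007,"y": 0.12,"z": 0,"roll": 0},
    {"claw": -1,"x": -0.007,"y": 0.12,"z": 0,"roll": 0},
    {"claw": -1,"x": 0,"y": 0.12,"z": 0,"roll": 0},
    {"claw": -1,"x": 0,"y": 0.1,"z": 0,"roll": 0},
    {"claw": -1,"x": 0,"y": 0.06,"z": 0,"roll": 0},
    {"claw": -1,"x": 0,"y": 0.021,"z": 0,"roll": 0},
    {"claw": -1,"x": 0,"y": 0,"z": 0.05,"roll": 0},
    {"claw": -1,"x": 0,"y": 0,"z": 0.08,"roll": 0},
    {"claw": -1,"x": 0,"y": 0,"z": 0.08,"roll": 0}
  ]
}}

```text
clock: 31.42
eef_pos: [0.4756, 0.3622, 0.0839]
tcp_rot: [-0.001, 1.0, -0.001, -0.0]
wrist_force: [-0.0, 0.5, -5.7]
gripper_width: 0.0404
grasp_force: 61.7
```

>>> {"op": "servo_tool", "data": {
  "targets": [
    {"claw": -1,"x": 0,"y": 0,"z": 0.05,"roll": 0},
    {"claw": -1,"x": 0,"y": 0,"z": 0.03,"roll": 0},
    {"claw": -1,"x": 0,"y": 0,"z": 0,"roll": 0},
    {"claw": -1,"x": 0,"y": 0,"z": 0,"roll": 0}
  ]
}}

```text
clock: 31.92
eef_pos: [0.4768, 0.3641, 0.0624]
tcp_rot: [-0.001, 1.0, 0.0, 0.001]
wrist_force: [1.0, -0.5, -3.7]
gripper_width: 0.0403
grasp_force: 61.6
```

```bash
python3 - <<'E'
from h import *
s=read_camera("scene")[:,:,::-1].copy()
cv2.imwrite("pics/c7.png",tile(s,(507,235),40,7))
e=bot.sense()["eef_pos"];print(e,bot.sense()["gripper_width"])
E
```

```text
[0.47689769 0.36426235 0.06256747] 0.040103414961916696
```

View pics/c7.png

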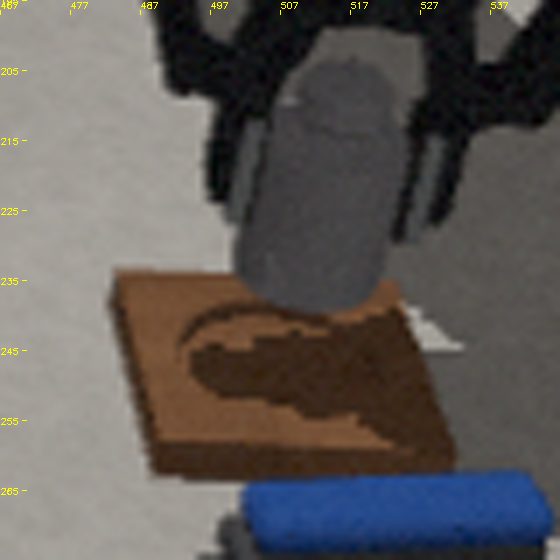

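```bash
python3 - <<'E'
from h import *
print(ray("scene",506.4,245.2,.014), proj("scene",[[.4777,.363,.014],[.4769,.3643,.0444]]))
E
```

```text
[0.47521844 0.36367847] [[506.14326626 245.87845368]
 [509.61184789 233.99561594]]
```

>>> {"op": "servo_tool", "data": {
  "targets": [
    {"claw": -1,"x": 0,"y": -0.002,"z": 0.03,"roll": 0},
    {"claw": -1,"x": 0,"y": 0,"z": 0.03,"roll": 0},
    {"claw": -1,"x": 0,"y": 0,"z": 0.025,"roll": 0},
    {"claw": -1,"x": 0,"y": 0,"z": 0.015,"roll": 0},
    {"claw": -1,"x": 0,"y": 0,"z": 0.01,"roll": 0},
    {"claw": -1,"x": 0,"y": 0,"z": 0.007,"roll": 0},
    {"claw": -1,"x": 0,"y": 0,"z": 0,"roll": 0},
    {"claw": -1,"x": 0,"y": 0,"z": 0,"roll": 0}
  ]
}}

```text
clock: 32.98
eef_pos: [0.4762, 0.3633, 0.0266]
tcp_rot: [-0.001, 1.0, 0.0, 0.0]
wrist_force: [0.4, -1.0, -5.2]
gripper_width: 0.0405
grasp_force: 61.6
```

>>> {"op": "servo_tool", "data": {
  "targets": [
    {"claw": -1,"x": 0,"y": 0,"z": 0.003,"roll": 0},
    {"claw": -1,"x": 0,"y": 0,"z": 0.001,"roll": 0},
    {"claw": -1,"x": 0,"y": 0,"z": 0,"roll": 0},
    {"claw": -1,"x": 0,"y": 0,"z": 0,"roll": 0}
  ]
}}

```text
clock: 33.48
eef_pos: [0.4763, 0.3633, 0.0263]
tcp_rot: [-0.001, 1.0, 0.0, 0.0]
wrist_force: [-1.5, -1.0, 5.4]
gripper_width: 0.0404
grasp_force: 62.7
```

>>> {"op": "servo_tool", "data": {
  "targets": [
    {"claw": 0,"x": 0,"y": 0,"z": 0,"roll": 0},
    {"claw": 0.2,"x": 0,"y": 0,"z": 0,"roll": 0},
    {"claw": 0.5,"x": 0,"y": 0,"z": 0,"roll": 0},
    {"claw": 0.8,"x": 0,"y": 0,"z": 0,"roll": 0},
    {"claw": 1,"x": 0,"y": 0,"z": 0,"roll": 0},
    {"claw": 1,"x": 0,"y": 0,"z": 0,"roll": 0},
    {"claw": 1,"x": 0,"y": 0,"z": -0.04,"roll": 0},
    {"claw": 1,"x": 0,"y": 0,"z": -0.08,"roll": 0},
    {"claw": 1,"x": 0,"y": 0,"z": -0.1,"roll": 0},
    {"claw": 1,"x": 0,"y": 0,"z": -0.1,"roll": 0}
  ]
}}

```text
clock: 34.72
eef_pos: [0.4761, 0.3632, 0.1229]
tcp_rot: [-0.001, 1.0, 0.0, 0.0]
wrist_force: [0.6, -0.0, -0.1]
gripper_width: 0.0854
grasp_force: 0.0
```

>>> {"op": "servo_tool", "data": {
  "targets": [
    {"claw": 1,"x": 0,"y": 0,"z": -0.1,"roll": 0},
    {"claw": 1,"x": 0,"y": 0,"z": -0.1,"roll": 0},
    {"claw": 1,"x": 0,"y": 0,"z": -0.06,"roll": 0},
    {"claw": 1,"x": -0.01,"y": -0.06,"z": 0,"roll": 0},
    {"claw": 1,"x": -0.01,"y": -0.12,"z": 0,"roll": 0},
    {"claw": 1,"x": -0.01,"y": -0.16,"z": 0,"roll": 0},
    {"claw": 1,"x": -0.01,"y": -0.16,"z": 0,"roll": 0},
    {"claw": 1,"x": -0.01,"y": -0.16,"z": 0,"roll": 0},
    {"claw": 1,"x": -0.01,"y": -0.16,"z": 0,"roll": 0},
    {"claw": 1,"x": -0.01,"y": -0.16,"z": 0,"roll": 0}
  ]
}}

```text
clock: 35.98
eef_pos: [0.4962, 0.0667, 0.1975]
tcp_rot: [-0.001, 1.0, -0.0, -0.002]
wrist_force: [1.7, -0.7, -0.5]
gripper_width: 0.0852
grasp_force: 0.0
```

>>> {"op": "servo_tool", "data": {
  "targets": [
    {"claw": 1,"x": -0.01,"y": -0.16,"z": 0,"roll": 0},
    {"claw": 1,"x": -0.01,"y": -0.16,"z": 0,"roll": 0},
    {"claw": 1,"x": 0,"y": -0.16,"z": 0,"roll": 0},
    {"claw": 1,"x": 0,"y": -0.12,"z": 0,"roll": 0},
    {"claw": 1,"x": 0,"y": -0.06,"z": 0,"roll": 0},
    {"claw": 1,"x": 0,"y": -0.036,"z": 0,"roll": 0},
    {"claw": 1,"x": 0,"y": 0,"z": 0.06,"roll": 0},
    {"claw": 1,"x": 0,"y": 0,"z": 0.06,"roll": 0},
    {"claw": 1,"x": 0,"y": 0,"z": 0,"roll": 0},
    {"claw": 1,"x": 0,"y": 0,"z": 0,"roll": 0}
  ]
}}

```text
clock: 37.22
eef_pos: [0.5047, -0.1391, 0.1636]
tcp_rot: [-0.002, 1.0, 0.0, 0.0]
wrist_force: [0.9, 0.6, -0.1]
gripper_width: 0.0857
grasp_force: 0.0
```

```bash
python3 - <<'E'
from h import *
s=read_camera("scene")[:,:,::-1].copy()
cv2.imwrite("pics/c8.png",np.hstack([tile(s,(507,235),50,4),tile(s,(270,190),50,4)]))
e=bot.sense()["eef_pos"];print(e)
E
```

```text
[ 0.5049816  -0.13935848  0.16395954]
```

View pics/c8.png

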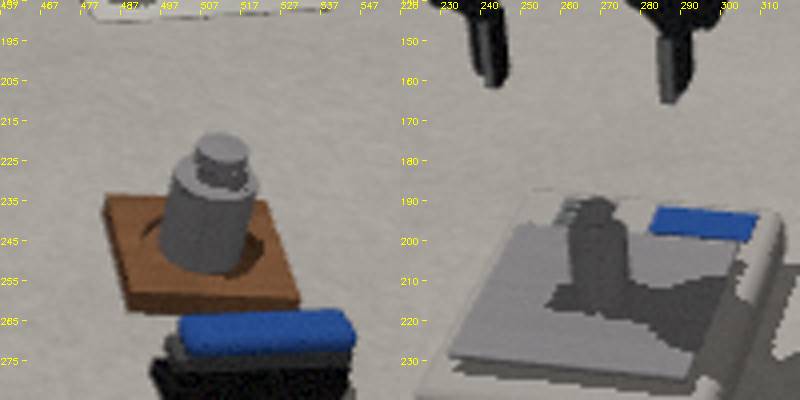

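>>> {"op": "servo_tool", "data": {
  "targets": [
    {"claw": 1,"x": 0,"y": 0,"z": 0.06,"roll": 0},
    {"claw": 1,"x": 0,"y": 0,"z": 0.06,"roll": 0},
    {"claw": 1,"x": 0,"y": 0,"z": 0.06,"roll": 0},
    {"claw": 1,"x": 0,"y": 0,"z": 0.06,"roll": 0},
    {"claw": 1,"x": 0,"y": 0,"z": 0.06,"roll": 0},
    {"claw": 1,"x": 0,"y": 0,"z": 0.03,"roll": 0},
    {"claw": 1,"x": 0,"y": 0,"z": 0,"roll": 0},
    {"claw": 0.2,"x": 0,"y": 0,"z": 0,"roll": 0},
    {"claw": 0,"x": 0,"y": 0,"z": 0,"roll": 0},
    {"claw": -0.1,"x": 0,"y": 0,"z": 0,"roll": 0}
  ],
  "force": 40
}}

```text
clock: 38.52
eef_pos: [0.5049, -0.1397, 0.0647]
tcp_rot: [-0.001, 1.0, -0.0, 0.0]
wrist_force: [0.1, -0.0, -0.2]
gripper_width: 0.0384
grasp_force: 0.0
```

>>> {"op": "servo_tool", "data": {
  "targets": [
    {"claw": -0.2,"x": 0,"y": 0,"z": 0,"roll": 0},
    {"claw": -0.3,"x": 0,"y": 0,"z": 0,"roll": 0},
    {"claw": -1,"x": 0,"y": 0,"z": 0,"roll": 0},
    {"claw": -1,"x": 0,"y": 0,"z": 0,"roll": 0},
    {"claw": -1,"x": 0,"y": 0,"z": 0,"roll": 0},
    {"claw": -1,"x": 0,"y": 0,"z": 0,"roll": 0}
  ]
}}

```text
clock: 39.28
eef_pos: [0.5046, -0.1396, 0.0646]
tcp_rot: [-0.001, 1.0, -0.0, 0.0]
wrist_force: [-1.7, 0.9, 5.5]
gripper_width: 0.0307
grasp_force: 39.3
```

>>> {"op": "servo_tool", "data": {
  "targets": [
    {"claw": -1,"x": 0,"y": 0,"z": -0.02,"roll": 0},
    {"claw": -1,"x": 0,"y": 0,"z": -0.05,"roll": 0},
    {"claw": -1,"x": 0,"y": 0,"z": -0.08,"roll": 0},
    {"claw": -1,"x": 0,"y": 0,"z": -0.08,"roll": 0},
    {"claw": -1,"x": 0,"y": 0,"z": -0.05,"roll": 0},
    {"claw": -1,"x": 0,"y": 0,"z": -0.005,"roll": 0},
    {"claw": -1,"x": 0.01,"y": 0.03,"z": 0,"roll": 0},
    {"claw": -1,"x": 0.019,"y": 0.07,"z": 0,"roll": 0},
    {"claw": -1,"x": 0.02,"y": 0.1,"z": 0,"roll": 0},
    {"claw": -1,"x": 0.02,"y": 0.12,"z": 0,"roll": 0}
  ]
}}

```text
clock: 40.52
eef_pos: [0.4817, -0.0415, 0.1487]
tcp_rot: [-0.001, 1.0, 0.001, -0.001]
wrist_force: [0.9, -0.4, -1.9]
gripper_width: 0.0303
grasp_force: 40.0
```

>>> {"op": "servo_tool", "data": {
  "targets": [
    {"claw": -1,"x": 0.02,"y": 0.12,"z": 0,"roll": 0},
    {"claw": -1,"x": 0.02,"y": 0.12,"z": 0,"roll": 0},
    {"claw": -1,"x": 0.02,"y": 0.12,"z": 0,"roll": 0},
    {"claw": -1,"x": 0,"y": 0.09,"z": 0,"roll": 0},
    {"claw": -1,"x": 0,"y": 0.04,"z": 0,"roll": 0},
    {"claw": -1,"x": 0,"y": 0.01,"z": 0,"roll": 0},
    {"claw": -1,"x": 0,"y": 0,"z": 0.05,"roll": 0},
    {"claw": -1,"x": 0,"y": 0,"z": 0.08,"roll": 0},
    {"claw": -1,"x": 0,"y": 0,"z": 0.08,"roll": 0},
    {"claw": -1,"x": 0,"y": 0,"z": 0.06,"roll": 0}
  ]
}}

```text
clock: 41.78
eef_pos: [0.4639, 0.1052, 0.0666]
tcp_rot: [-0.0, 1.0, -0.0, -0.001]
wrist_force: [-0.1, -0.1, -2.7]
gripper_width: 0.0303
grasp_force: 40.1
```

>>> {"op": "servo_tool", "data": {
  "targets": [
    {"claw": -1,"x": 0,"y": 0,"z": 0.03,"roll": 0},
    {"claw": -1,"x": 0,"y": 0,"z": 0,"roll": 0},
    {"claw": -1,"x": 0,"y": 0,"z": 0,"roll": 0}
  ]
}}

```text
clock: 42.15
eef_pos: [0.4658, 0.1061, 0.0603]
tcp_rot: [-0.001, 1.0, 0.0, 0.001]
wrist_force: [0.6, -0.3, -3.1]
gripper_width: 0.0306
grasp_force: 40.1
```

```bash
python3 - <<'E'
from h import *
s=read_camera("scene")[:,:,::-1].copy()
cv2.imwrite("pics/c9.png",tile(s,(386,215),40,7))
e=bot.sense()["eef_pos"];print(e,bot.sense()["gripper_width"],proj("scene",[[.466,.1065,.014],[e[0],e[1],e[2]-.0135]]))
E
```

```text
[0.46593527 0.10623393 0.06044957] 0.030840602679009323 [[383.73603377 229.29763878]
 [384.47148193 216.85973552]]
```

View pics/c9.png

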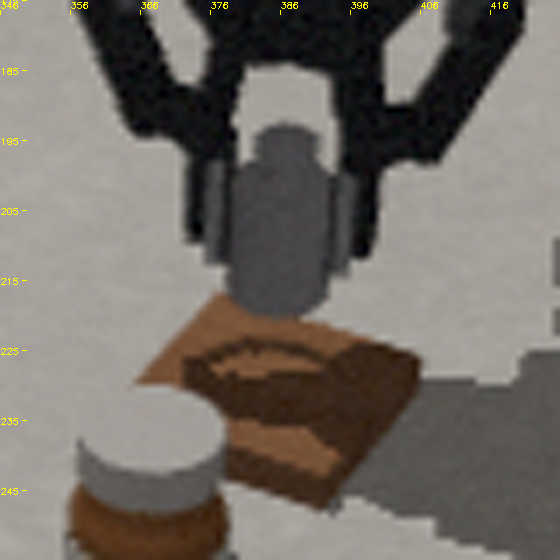

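>>> {"op": "servo_tool", "data": {
  "targets": [
    {"claw": -1,"x": 0,"y": 0,"z": 0.03,"roll": 0},
    {"claw": -1,"x": 0,"y": 0,"z": 0.03,"roll": 0},
    {"claw": -1,"x": 0,"y": 0,"z": 0.03,"roll": 0},
    {"claw": -1,"x": 0,"y": 0,"z": 0.02,"roll": 0},
    {"claw": -1,"x": 0,"y": 0,"z": 0.01,"roll": 0},
    {"claw": -1,"x": 0,"y": 0,"z": 0.005,"roll": 0},
    {"claw": -1,"x": 0,"y": 0,"z": 0,"roll": 0},
    {"claw": -1,"x": 0,"y": 0,"z": 0,"roll": 0}
  ]
}}

```text
clock: 43.2
eef_pos: [0.4653, 0.1063, 0.0225]
tcp_rot: [-0.001, 1.0, 0.0, 0.0]
wrist_force: [-0.3, -0.5, -2.0]
gripper_width: 0.0305
grasp_force: 40.1
```

>>> {"op": "servo_tool", "data": {
  "targets": [
    {"claw": -1,"x": 0,"y": 0,"z": 0.003,"roll": 0},
    {"claw": -1,"x": 0,"y": 0,"z": 0.002,"roll": 0},
    {"claw": -1,"x": 0,"y": 0,"z": 0,"roll": 0},
    {"claw": -1,"x": 0,"y": 0,"z": 0,"roll": 0}
  ]
}}

```text
clock: 43.7
eef_pos: [0.4654, 0.1064, 0.0216]
tcp_rot: [-0.001, 1.0, 0.0, 0.0]
wrist_force: [-1.6, -0.7, 5.0]
gripper_width: 0.0309
grasp_force: 41.0
```

>>> {"op": "servo_tool", "data": {
  "targets": [
    {"claw": -0.2,"x": 0,"y": 0,"z": 0,"roll": 0},
    {"claw": 0,"x": 0,"y": 0,"z": 0,"roll": 0},
    {"claw": 0.3,"x": 0,"y": 0,"z": 0,"roll": 0},
    {"claw": 0.7,"x": 0,"y": 0,"z": 0,"roll": 0},
    {"claw": 1,"x": 0,"y": 0,"z": 0,"roll": 0},
    {"claw": 1,"x": 0,"y": 0,"z": 0,"roll": 0},
    {"claw": 1,"x": 0,"y": 0,"z": -0.04,"roll": 0},
    {"claw": 1,"x": 0,"y": 0,"z": -0.08,"roll": 0},
    {"claw": 1,"x": 0,"y": 0,"z": -0.1,"roll": 0},
    {"claw": 1,"x": 0,"y": 0,"z": -0.1,"roll": 0}
  ]
}}

```text
clock: 44.95
eef_pos: [0.4651, 0.1063, 0.1184]
tcp_rot: [-0.001, 1.0, 0.0, 0.0]
wrist_force: [1.7, 0.2, 0.3]
gripper_width: 0.0854
grasp_force: 0.0
```

>>> {"op": "servo_tool", "data": {
  "targets": [
    {"claw": 1,"x": 0,"y": 0,"z": -0.1,"roll": 0},
    {"claw": 1,"x": 0,"y": 0,"z": -0.1,"roll": 0},
    {"claw": 1,"x": 0,"y": 0,"z": -0.08,"roll": 0},
    {"claw": 1,"x": 0,"y": -0.1,"z": 0,"roll": 0},
    {"claw": 1,"x": 0,"y": -0.15,"z": 0,"roll": 0},
    {"claw": 1,"x": 0,"y": -0.15,"z": 0,"roll": 0},
    {"claw": 1,"x": 0,"y": -0.1,"z": 0,"roll": 0},
    {"claw": 1,"x": 0,"y": -0.05,"z": 0,"roll": 0},
    {"claw": 1,"x": 0,"y": 0,"z": 0,"roll": 0},
    {"claw": 1,"x": 0,"y": 0,"z": 0,"roll": 0}
  ]
}}

```text
clock: 46.2
eef_pos: [0.4654, -0.0578, 0.2008]
tcp_rot: [-0.002, 1.0, 0.0, -0.0]
wrist_force: [0.4, 1.1, 1.0]
gripper_width: 0.0853
grasp_force: 0.0
```

```bash
python3 - <<'E'
from h import *
s=read_camera("scene")[:,:,::-1].copy()
cv2.imwrite("pics/c10.png",np.hstack([tile(s,c,33,4) for c in[(507,246),(386,224),(171,214)]]))
E
```

```text
(no output)
```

View pics/c10.png

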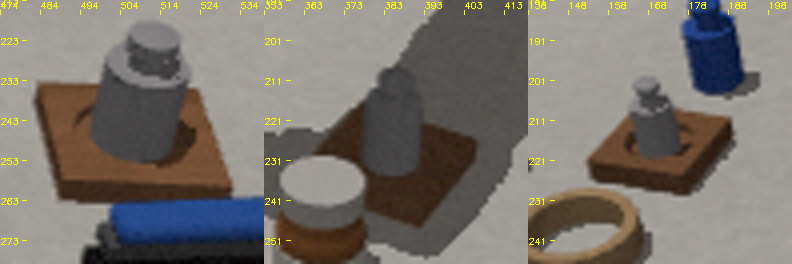

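All three weights stand upright in their own recesses: big at (514,235), mid at (386,221), small at (168,212). The stapler, jar and tape have not moved.

```bash
python3 -c "
from workcell import bot
print(bot.sign_off())"
```

```text
the job is handed in; nothing more can be done
None
```

All three check weights are upright in their own holders, the stapler, jar and tape roll were not moved, and the job was handed in at about 46 s.

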